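Roll the laminating-film spool upright and load it in the laminator

ROBOT

A 6-joint arm with a two-finger parallel gripper is mounted at the origin on a cart in front of the work surface, level with it; the furniture and walls round the work are solid. World frame = base frame: x ahead of the robot, y to its left, z up, the work surface at z = 0. Lengths are in mm, angles in rad, forces in N, time in s.
With the tool pointing down it reaches from about 350 to 975 mm from the base axis. Payload 7.1 kg.
Tool frame: the origin (TCP) lies midway between the tips of the shut fingers; the grasp point (between the pads) lies 19 mm behind it (ctrl.grip_depth is the distance from the TCP to the grasp point, in mm); z points along the fingers, y is the line along which they close (so a half turn about z gives the same grasp; the last joint's range is limited). The gripper opens to 88 mm and grips with 3 to 60 N. Pads are 20 mm wide; open, the fingers measure 115 mm over their backs; the gripper's body (75 mm by 178 mm) begins 61 mm behind the grasp point.
Start: joints at [1.117, 0.423, 1.63, -0, 1.089, -0.019], TCP at [263.236, 566.844, 222.675] pointing down, gripper open.
Joint ranges: [-3, 3], [-0.9, 2.11], [0.09, 2.58], [-1.31, 4.45], [0.11, 2.69], [-2.54, 2.54]. Speed limits (rad/s): [2.39, 2.39, 3.01, 3.14, 3.14, 3.14].

INTERFACE

Orientations are given as a rotation vector (axis times angle).
In Python, from workcell import get_obs, vision, ctrl gives the robot as it stands.
- The arm moves only by the tool step_arm, never from a script. Its argument "plan" is a list of rows, each a list of 7 numbers: the opening, from -1 (shut) to 1 (fully open), then the shift along the tool's x, y, z as a fraction of full scale, then the turn, a rotation vector about the tool's x, y, z as a fraction of full scale. In form: [[fingers, dx, dy, dz, wx, wy, wz], ...]. A call has 1 to 20 rows; each row shifts and turns the commanded pose from where the row before left it, along the tool's axes as they then stand; what a row does not reach is not made up. Full scale, the value 1, is 50 mm for a shift and 0.12 rad for a turn. A row lasts 1/8 s, in which the tool goes at most 62.5 mm and 10.7 degrees, less where a joint would pass 70% of its speed; a pose out of reach is approached as far as the arm can. A call with a number of a shift or a turn outside -1 to 1 is refused whole. A call with a gripper value outside its range is refused whole. The fingers move at their own pace and stop on an object; the grip force is fixed at half the most. Time passes only in rows, so rows that do not move let the fingers close. It gives the time, the measured TCP pose, the force, the opening and the grip force at its end, in the units of the state.
- get_obs(): the state, without advancing time (a new reading comes with each control period).
- vision.get_image(name): name is "scene" or "side" or "wrist"; returns a dict with "pixels" (420x560x3 uint8, red, green, blue), "depth" (420x560 float32, mm along the optical axis (not along the pixel's ray), 0 where there is no reading), "fx", "fy", "cx", "cy" (pixels), "T" (4x4, takes a point from camera to world coordinates); the wrist camera has in their place "T_tool_cam" (4x4, takes a point from camera to tool coordinates, whose origin is the TCP and whose axes are the flange's). Camera axes: x right, y down, z forward; pixel columns grow to the right and rows downward; lengths in mm; the calibration is good to about 2 mm. A picture is of the moment at which its call begins: read the wrist's pose just before it.
- ctrl.close_job(): hands the job in; it is judged then, once.
The state is a dict: "t": time; "qpos": joint angles; "qvel": joint speeds; "joint_torque": joint torques, N m; "ee_pos": TCP position; "orientation": TCP orientation; "ft_force": force on the tool from outside, world axes, zero at the start; "moment": the same for the moment, N m; "width": finger opening in mm; "grasp_force": force on a finger pad.
Only numpy, scipy, OpenCV 4.12 (cv2) and the standard library are available. Lean on these libraries where they do the work, as an engineer would, in place of code of your own. Each camera call takes 0.05 s, during which the arm holds its last target. There are 200 camera calls.

TASK

Load the film spool into the laminator. Its flat end blades drop into the laminator's saddle slots only when they stand on edge, so first roll the spool along the cutting mat, without lifting it, until the blades stand upright; then pick it up, lower it gently (do not drop it in) until both blades rest on the slot floors, and let go. Leave the carton, the scissors and the box of staples where they are.

Things in the scene. Friction and masses are not known exactly. Their poses are not given: they have to be found in the camera images.
- film_spool: white film spool, black rims of 52 mm diameter on which it rolls, film 48 mm diameter and 90 mm long between them, 100 mm over the rims; origin at its centre, z along its axis. From each rim a flat metal blade sticks out 20 mm along the axis, 9 mm thick (y) and 24 mm wide (x), centred on the axis; upright when x points up or down. 0.2 to 0.45 kg; stays where it is rolled to.
- laminator: grey hand-cranked cold laminator, fixed; origin on the worktop midway under its two saddles, x along the saddle line, z up, nip rollers and crank on its -y side from y = -75 mm. Cheeks 8 mm thick at x = +-55 to +-63 mm, 86 mm high at the slots, open-topped slots 13 mm wide with rounded mouths, floors at z = 50 mm. Feed board below at z = 23 mm. Either end of the spool fits either slot.
- saddle (a point): where the spool's centre comes to rest when home: on the saddle line midway between the slots, 62 mm above the worktop, 12 mm above the slot floors; axes as the laminator's. The spool has 5 mm of play each way along x and its blades 2 mm each side in the slots
- mat_centre (a point): centre of the top face of the fixed grey cutting mat on which the spool starts: 180 mm along z of this frame (level, along the spool's axis), 220 mm across it (y), 2 mm thick, lying on the worktop; the spool's centre is 28 mm above the worktop on it
- carton: small upright kraft carton, 100 x 60 x 90 mm; origin at the centre of its underside
- staples: small box of staples, 38 x 82 x 28 mm; origin at the centre of its underside
- scissors: office scissors lying flat, 109 x 190 x 11 mm; origin on the worktop under their middle

How it is judged (in metres and radians):
On the way:
1. the spool lies on the mat with its blades turned upright, within 0.2 rad (11 degrees) (angle between the x axis of film_spool and the z axis of laminator, either way round below 0.2 rad and height (world z) of film_spool below 0.034 m), for 0.2 s.
At the end, for the whole second after the job is handed in: The spool rests in both saddle slots: its centre 57 to 66 mm above the worktop, within 5 mm of the saddle line sideways and 8 mm along it, blades upright within 0.2 rad, its axis along the saddle line within 0.12 rad, at rest and let go (z of film_spool in the frame of laminator between 0.057 and 0.066 m and y of film_spool in the frame of laminator between -0.005 and 0.005 m and x of film_spool in the frame of laminator between -0.008 and 0.008 m and angle between the x axis of film_spool and the z axis of laminator, either way round below 0.2 rad and angle between the z axis of film_spool and the x axis of laminator, either way round below 0.12 rad and linear speed of film_spool below 0.02 m/s); the robot touches nothing.
It fails at once if the spool is lifted more than 20 mm off the mat while its blades are more than 0.4 rad from upright (height (world z) of film_spool above 0.048 m and angle between the x axis of film_spool and the z axis of laminator, either way round above 0.4 rad).
It fails at once if the spool falls into the saddles (faster than 0.6 m/s within 30 mm of the saddle line) (horizontal distance between film_spool and saddle below 0.03 m and height (world z) of film_spool below 0.11 m and linear speed of film_spool above 0.6 m/s).
It fails at once if the carton, the scissors or the box of staples is moved more than 25 mm (distance of any of carton, staples, scissors from where it was at the start of the episode above 0.025 m).
It also fails if it takes over 51 s, if anything falls off the work surface, if the arm or the gripper's body presses on something with over 40 N, if the wrist force passes 120 N, or if a joint passes its speed limit or range.

## Working session

There is one attempt and no reset: what is moved stays moved. The work goes in short steps, Python scripts to look and compute and a tool call to move; the robot and the scene stay as the last step left them, time stands still between calls to the robot, and variables do not carry over. Pictures are saved under pics/ and viewed, at most 10 in all, crops included, and the job is handed in when it is done.

Besides the shell and the picture viewer there is one more tool, called by a JSON object that holds its "api" and its "payload". step_arm: Moves the arm, as the interface text tells. Its arguments: {"type":"object","properties":{"plan":{"type":"array","items":{"type":"array","items":{"type":"number","minimum":-1,"maximum":1}}}},"required":["plan"]}

```bash
mkdir -p pics; cat > h.py <<'E'
import numpy as np, cv2
from workcell import get_obs, vision, ctrl
from scipy.spatial.transform import Rotation as R
def shot(n):
    o=get_obs(); im=vision.get_image(n)
    if n=="wrist":
        T=np.eye(4);T[:3,:3]=R.from_rotvec(o['orientation']).as_matrix();T[:3,3]=o['ee_pos'];im['T']=T@im['T_tool_cam']
    return im
def save(im,f): cv2.imwrite('pics/'+f,im['pixels'][:,:,::-1])
def cloud(im):
    d=im['depth'].astype(float);v,u=np.indices(d.shape)
    P=np.stack([(u-im['cx'])/im['fx']*d,(v-im['cy'])/im['fy']*d,d],-1)
    W=P@im['T'][:3,:3].T+im['T'][:3,3];W[d==0]=np.nan;return W
E
python3 - <<'E'
from h import *
for n in("scene","side"):
    im=shot(n);save(im,n+'0.png');np.savez(n+'0.npz',W=cloud(im),rgb=im['pixels'],T=im['T']);print(im['T'].round(3).tolist())
o=get_obs();print(o['t'],o['ee_pos'],o['orientation'],o['width'])
E
```

```text
[[0.649, -0.346, 0.678, -150.771], [-0.761, -0.319, 0.565, -781.148], [0.021, -0.882, -0.471, 547.005], [0.0, 0.0, 0.0, 1.0]]
[[0.86, -0.236, 0.452, 22.192], [-0.51, -0.43, 0.745, -1011.6], [0.018, -0.871, -0.49, 647.821], [0.0, 0.0, 0.0, 1.0]]
0.1 [263.00743677 566.41180839 221.9909337 ] [-6.77516834e-01 -3.06733977e+00  2.12474254e-03] 87.77049802612969
```

View pics/scene0.png

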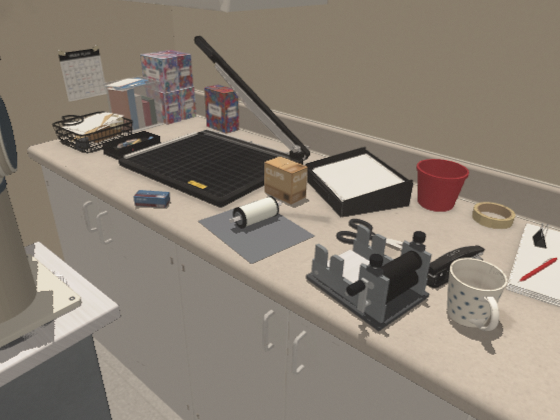

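View pics/side0.png

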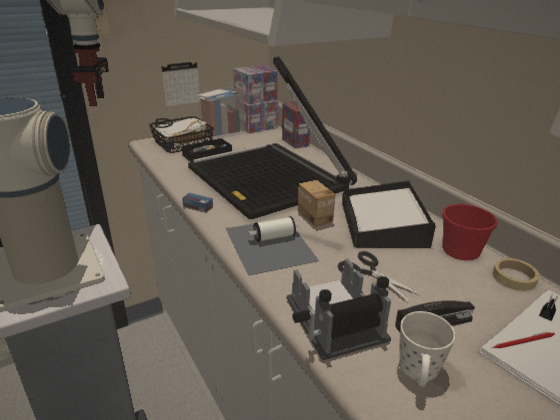

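The scene shows the spool on the mat at about (257,212), the carton beyond its far end at (286,180), and the staples at (152,198). The scissors are near (360,235) and the laminator near (370,275), with its slots facing the mat. The side view shows the same layout.

```bash
python3 - <<'E'
from h import *
d=np.load('scene0.npz');W=d['W'];rgb=d['rgb'].astype(int)
hsv=cv2.cvtColor(d['rgb'],cv2.COLOR_RGB2HSV)
# white film
m=np.zeros(W.shape[:2],bool);m[190:235,225:295]=1
f=m&(hsv[...,2]>120)&(hsv[...,1]<40)&(W[...,2]>14)&(W[...,2]<65)
P=W[f];print('film',len(P),np.median(P,0).round(1),P.max(0).round(1),P.min(0).round(1))
c=P[:,:2].mean(0);u=np.linalg.svd(P[:,:2]-c,full_matrices=False)[2][0];print('axis',u,np.degrees(np.arctan2(u[1],u[0])))
t=(P[:,:2]-c)@u;print(np.percentile(t,[1,50,99]),c)
# mat
m=np.zeros(W.shape[:2],bool);m[185:260,190:318]=1
f=m&(hsv[...,2]<110)&(abs(W[...,2]-2)<6)
n,l,s,_=cv2.connectedComponentsWithStats(f.astype(np.uint8));k=1+np.argmax(s[1:,4]);Q=W[l==k][:,:2].astype(np.float32);print('mat',cv2.minAreaRect(Q),len(Q))
for n,(x,y) in dict(cheekA=(322,252),cheekB=(364,234),frontC=(376,262),frontD=(418,238),bc1=(307,291),bc2=(376,317),bc3=(425,291),carton=(286,168),stap=(152,193),feed=(350,265)).items(): print(n,W[y,x].round(0))
# laminator points
m=np.zeros(W.shape[:2],bool);m[220:320,300:432]=1
g=m&(W[...,2]>70)&(W[...,2]<95)
n,l,s,ce=cv2.connectedComponentsWithStats(g.astype(np.uint8))
for k in range(1,n):
  if s[k,4]>8:print(s[k],W[l==k].mean(0).round(1),W[l==k].min(0).round(0),W[l==k].max(0).round(0))
E
```

```text
film 668 [ 526.3 -155.9   37.5] [ 599.8 -108.2   49.4] [ 459.6 -172.    14.1]
axis [-0.97599183  0.21780712] 167.41973256524602
[-65.64462266  -0.84147382  67.44442768] [ 526.10629417 -153.0583689 ]
mat ((525.7108154296875, -152.5095977783203), (60.67963409423828, 137.9840850830078), 64.7416000366211) 326
cheekA [ 436. -399.   76.]
cheekB [ 551. -421.   71.]
frontC [ 408. -522.  126.]
frontD [ 523. -540.  126.]
bc1 [ 407. -391.   -3.]
bc2 [ 410. -536.   18.]
bc3 [ 559. -561.   -3.]
carton [ 668. -119.   88.]
stap [424. 121.  24.]
feed [ 504. -423.   21.]
[357 224  13  13  99] [ 553.1 -416.2   77.7] [ 547. -429.   70.] [ 563. -401.   84.]
[372 234  14  12  93] [ 545.5 -457.7   78.1] [ 540. -468.   70.] [ 553. -441.   84.]
[315 244  13  13 106] [ 437.7 -395.3   77.9] [ 433. -408.   70.] [ 446. -380.   85.]
[ 346  244   85   52 1538] [ 455.6 -529.5   85.8] [ 356. -567.   70.] [ 537. -487.   95.]
[330 255  14  12 110] [ 429.9 -436.1   77.9] [ 425. -448.   70.] [ 437. -420.   85.]
```

```bash
python3 - <<'E'
from h import *
W=np.load('scene0.npz')['W']
for u,v in((300,148),(270,118),(240,82),(215,52),(205,43)):print(W[v-2:v+3,u-2:u+3].reshape(-1,3).tolist()[12], np.nanmin(W[v-4:v+5,u-4:u+5,0]))
im=vision.get_image("wrist");print(im['T_tool_cam'].round(2).tolist(),im['fx'])
o=get_obs();M=R.from_rotvec(o['orientation']).as_matrix();print(M.round(3).tolist(),M.T@(np.array([526,-153,250])-o['ee_pos']))
E
```

```text
[886.9579324037866, 4.862135290380593, 48.06105781319508] 850.0206908867591
[880.0335997469792, 123.16364904617228, 118.92992566609075] 869.3773020469635
[871.3050881230264, 244.44874964933126, 212.49482249612475] 865.0370225846415
[878.2789885137593, 364.0417817394647, 288.7498009477562] 861.2619630674145
[867.4815865233055, 398.55392691429313, 313.9620033807694] 856.6413705830086
[[0.0, -0.96, -0.29, 81.09], [1.0, 0.0, 0.0, 0.57], [-0.0, -0.29, 0.96, -161.94], [0.0, 0.0, 0.0, 1.0]] 311.1162940497733
[[-0.907, 0.421, -0.0], [0.421, 0.907, -0.001], [0.0, -0.001, -1.0]] [-541.54511422 -541.79944801  -27.28468199]
```

{"api": "step_arm", "payload": {"plan": [[1,-0.4,-0.4,-0.04,0,0,0],[1,-0.77,-0.77,-0.04,0,0,0],[1,-0.77,-0.77,-0.04,0,0,0],[1,-0.77,-0.77,-0.04,0,0,0],[1,-0.77,-0.77,-0.04,0,0,0],[1,-0.77,-0.77,-0.04,0,0,0],[1,-0.77,-0.77,-0.04,0,0,0],[1,-0.77,-0.77,-0.04,0,0,0],[1,-0.77,-0.77,-0.04,0,0,0],[1,-0.77,-0.77,-0.04,0,0,0],[1,-0.77,-0.77,-0.04,0,0,0],[1,-0.77,-0.77,-0.04,0,0,0],[1,-0.77,-0.77,-0.04,0,0,0],[1,-0.77,-0.77,-0.04,0,0,0],[1,-0.4,-0.4,0,0,0,0],[1,0,0,0,0,0,-0.85],[1,0,0,0,0,0,-0.85],[1,0,0,0,0,0,0],[1,0,0,0,0,0,0]]}}

```text
t: 2.52
ee_pos: [525.7, -150.9, 250.6]
orientation: [-0.365, -3.12, -0.0]
ft_force: [0.6, 0.6, 0.6]
width: 88.4
grasp_force: 0.0
```

```bash
python3 - <<'E'
from h import *
o=get_obs();print(o['t'],o['ee_pos'],o['orientation'])
im=shot("wrist");save(im,'w1.png');np.savez('w1.npz',W=cloud(im),rgb=im['pixels'],T=im['T'])
E
```

```text
2.525 [ 525.66905913 -150.91064127  250.59020198] [-3.64515129e-01 -3.12015560e+00 -8.62680547e-05]
```

View pics/w1.png

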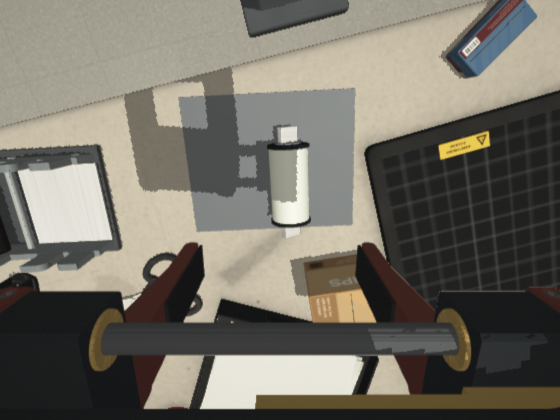

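The wrist view shows the spool at about (290,185), upright in the image. Its blades are at (285,133) and (291,231), and the near blade looks nearly flat. The mat spans (180–355, 90–230), the laminator is at the left and the carton is past the far end.

```bash
cat >> h.py <<'E'
def spool(W,rgb,z0=2):
    hsv=cv2.cvtColor(rgb,cv2.COLOR_RGB2HSV)
    m=np.zeros(W.shape[:2],bool);m[60:260,150:400]=1
    f=m&(W[...,2]>z0+8)&(W[...,2]<80)&(W[...,0]<620)
    n,l,s,_=cv2.connectedComponentsWithStats(f.astype(np.uint8));k=1+np.argmax(s[1:,4]);P=W[l==k]
    top=P[P[:,2]>np.percentile(P[:,2],97)-6]
    c=top[:,:2].mean(0);u=np.linalg.svd(top[:,:2]-c,full_matrices=False)[2][0];u*=np.sign(u[0]);v=np.array([-u[1],u[0]])
    t=(P[:,:2]-c)@u;lo,hi=np.percentile(t,[.5,99.5]);cc=c+u*(lo+hi)/2;t-=(lo+hi)/2;q=(P[:,:2]-cc)@v
    print('spool',len(P),cc.round(1),'axis deg',np.degrees(np.arctan2(u[1],u[0])).round(2),'ext',round(hi-lo,1),'ztop',P[:,2].max())
    for sg in(-1,1):
        b=(sg*t>54)&(sg*t<69);B=np.c_[q[b],P[b,2]];
        if len(B)<5: print('few',len(B));continue
        print('blade',sg,len(B),'q',np.percentile(B[:,0],[2,98]).round(1),'z',np.percentile(B[:,1],[2,98]).round(1))
        for a in np.arange(np.floor(B[:,0].min()/3)*3,B[:,0].max(),3):
            k=(B[:,0]>=a)&(B[:,0]<a+3)
            if k.any():print('  %.1f:%.1f(%d)'%(a+1.5,np.median(B[k,1]),k.sum()),end='')
        print()
    return cc,u
E
python3 - <<'E'
from h import *
d=np.load('w1.npz');W=d['W'];spool(W,d['rgb'])
hsv=cv2.cvtColor(d['rgb'],cv2.COLOR_RGB2HSV)
f=np.zeros(W.shape[:2],bool);f[80:240,170:365]=1
f&=(hsv[...,2]<140)&(hsv[...,2]>50)&(abs(W[...,2]-2)<5)&(hsv[...,0]>90)
n,l,s,_=cv2.connectedComponentsWithStats(f.astype(np.uint8));k=1+np.argmax(s[1:,4]);Q=W[l==k][:,:2].astype(np.float32);print('mat',cv2.minAreaRect(Q),len(Q))
# laminator cheeks
f=(W[...,2]>60)&(W[...,2]<95);f[:,140:]=0;f[290:]=0
n,l,s,_=cv2.connectedComponentsWithStats(f.astype(np.uint8))
for k in range(1,n):
  if s[k,4]>10:print(s[k],W[l==k].min(0).round(0),W[l==k].max(0).round(0),W[l==k].mean(0).round(1))
E
```

```text
spool 3688 [ 532.7 -139.4] axis deg -10.56 ext 136.9 ztop 55.098009960552645
blade -1 249 q [-11.1  11. ] z [25.7 38.6]
  -10.5:34.1(30)  -7.5:37.3(35)  -4.5:36.6(30)  -1.5:34.7(35)  1.5:32.2(30)  4.5:30.4(34)  7.5:28.4(30)  10.5:26.6(25)
blade 1 138 q [-11.7  10.8] z [25.6 38.4]
  -10.5:33.9(21)  -7.5:37.0(21)  -4.5:36.2(18)  -1.5:34.4(20)  1.5:32.2(19)  4.5:30.1(14)  7.5:28.7(13)  10.5:26.5(12)
mat ((424.9272766113281, -218.92721557617188), (2.9846835136413574, 1.2066270112991333), 76.49544525146484) 3
[  0 159  67  14 614] [ 428. -445.   60.] [ 448. -378.   88.] [ 438.7 -403.8   78.2]
[ 19 254  72  19 844] [ 543. -468.   60.] [ 564. -400.   88.] [ 552.4 -431.7   76.8]
[  0 259   5   8  26] [ 536. -510.   60.] [ 544. -507.   66.] [ 540.2 -508.3   62.8]
```

{"api": "step_arm", "payload": {"plan": [[1,0,0,0,0,0,-0.41],[1,-0.1,0.25,0.5,0,0,0],[1,0,0,0.8,0,0,0],[1,0,0,0.8,0,0,0],[1,0,0,0.8,0,0,0],[1,0,0,0.8,0,0,0],[1,0,0,0.7,0,0,0],[1,0,0,0.4,0,0,0],[1,0,0,0,0,0,0],[1,0,0.1,0,0,0,0],[1,0,0.1,0,0,0,0],[1,0,0.1,0,0,0,0],[1,0,0.1,0,0,0,0],[1,0,0,0,0,0,0]]}}

```text
t: 4.32
ee_pos: [536.7, -119.5, 10.9]
orientation: [0.284, 3.128, -0.0]
ft_force: [-0.6, 0.1, 0.3]
width: 87.9
grasp_force: 0.0
```

```bash
python3 - <<'E'
from h import *
o=get_obs();print(o['t'],o['ee_pos'],o['orientation'])
im=shot("wrist");save(im,'w2.png');W=cloud(im);np.savez('w2.npz',W=W,rgb=im['pixels'],T=im['T'])
E
```

```text
4.325 [ 536.73536117 -119.54930076   10.88652324] [ 2.83810028e-01  3.12844406e+00 -6.25946504e-05]
```

View pics/w2.png

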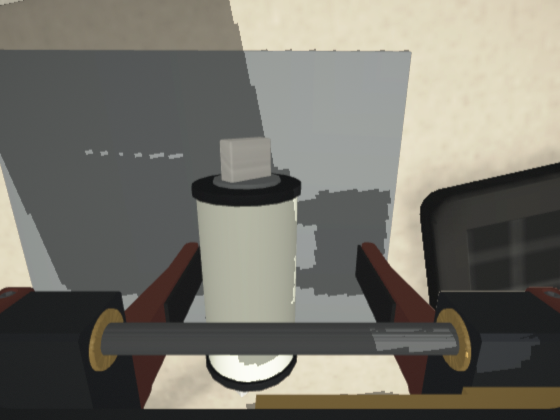

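The spool stands between the fingers with the left finger about to touch the film, and the near blade is at (245,158).

```bash
cat >> h.py <<'E'
def near(im):
    # blade nearest the robot, in tool coords: x(tool) along spool axis, y(tool)=q
    o=get_obs();M=R.from_rotvec(o['orientation']).as_matrix();W=cloud(im)
    L=(W-o['ee_pos'])@M
    f=(W[...,2]>8)&(abs(L[...,1])<60)&(L[...,0]>30)&(L[...,0]<100)
    f[260:]=0
    P=L[f];z=W[f][:,2]
    xe=P[:,0].max();print('x max',xe,'n',len(P))
    b=(P[:,0]>xe-16)&(P[:,0]<xe-3);B=np.c_[P[b,1],z[b]]
    q0,q1=np.percentile(B[:,0],[2,98]);print('q',q0.round(1),q1.round(1))
    for a in np.arange(np.floor(q0/2)*2,q1,2):
        k=(B[:,0]>=a)&(B[:,0]<a+2)
        if k.any():print('%.0f:%.1f(%d)'%(a+1,np.median(B[k,1]),k.sum()),end='  ')
    print()
    r=(P[:,0]>xe-60)&(P[:,0]<xe-25);t=np.percentile(z[r],98);print('film top z',t,'q at top',P[r][z[r]>t-2][:,1].mean())
E
python3 - <<'E'
from h import *
near(shot('wrist'))
E
```

```text
x max 69.74622935857897 n 7992
q -23.8 -3.2
-23:35.4(108)  -21:37.1(118)  -19:38.8(131)  -17:38.2(150)  -15:36.1(152)  -13:34.1(143)  -11:31.8(139)  -9:29.7(135)  -7:27.4(122)  -5:25.5(125)  -3:23.5(81)  
film top z 52.36144826647435 q at top -13.352921429739386
```

{"api": "step_arm", "payload": {"plan": [[1,0,0.08,0,0,0,0],[1,0,0.08,0,0,0,0],[1,0,0.08,0,0,0,0],[1,0,0.06,0,0,0,0],[1,0,0.04,0,0,0,0],[1,0,0,0,0,0,0],[1,0,0,0,0,0,0]]}}

```text
t: 5.3
ee_pos: [539.6, -103.3, 10.7]
orientation: [-0.285, -3.129, 0.0]
ft_force: [0.3, 0.6, -0.2]
width: 87.2
grasp_force: 0.0
```

```bash
python3 - <<'E'
from h import *
near(shot('wrist'))
E
```

```text
x max 69.72034490412264 n 7590
q -24.7 -11.0
-25:38.4(71)  -23:38.9(132)  -21:39.5(133)  -19:40.1(141)  -17:39.6(165)  -15:33.7(185)  -13:26.5(156)  -11:20.9(93)  
film top z 52.3626398120757 q at top -17.887200314937047
```

{"api": "step_arm", "payload": {"plan": [[1,0,0.06,0,0,0,0],[1,0,0.06,0,0,0,0],[1,0,0.04,0,0,0,0],[1,0,0,0,0,0,0],[1,0,0,0,0,0,0]]}}

```text
t: 5.98
ee_pos: [541.1, -95.3, 10.7]
orientation: [0.285, 3.129, -0.0]
ft_force: [0.5, -0.2, -0.1]
width: 87.9
grasp_force: 0.0
```

```bash
python3 - <<'E'
from h import *
near(shot('wrist'))
E
```

```text
x max 69.68916642801321 n 7705
q -22.3 -13.6
-23:39.0(27)  -21:39.7(139)  -19:39.8(148)  -17:39.8(134)  -15:39.6(160)  -13:34.5(122)  
film top z 52.366444114260055 q at top -18.18688406038363
```

{"api": "step_arm", "payload": {"plan": [[1,0,-0.12,0,0,0,0],[1,0,-0.12,0,0,0,0],[1,0,-0.12,0,0,0,0],[1,0,0,0,0,0,0],[0.6,0,0,0,0,0,0],[0.3,0,0,0,0,0,0],[0.15,0,0,0,0,0,0]]}}

```text
t: 6.9
ee_pos: [537.8, -112.9, 10.7]
orientation: [-0.284, -3.129, -0.0]
ft_force: [0.9, -0.6, 0.6]
width: 61.3
grasp_force: 0.0
```

```bash
python3 - <<'E'
from h import *
near(shot('wrist'));print(get_obs()['width'])
E
```

```text
x max 69.71406976071283 n 7013
q -4.6 3.9
-5:39.3(44)  -3:39.8(153)  -1:39.8(122)  1:39.9(149)  3:39.7(153)  
film top z 52.43977035511989 q at top -0.5113134138747881
57.01751531909222
```

Still upright and centred, so I'll grip it and lift.

{"api": "step_arm", "payload": {"plan": [[-1,0,0,0,0,0,0],[-1,0,0,0,0,0,0],[-1,0,0,0,0,0,0],[-1,0,0,-0.1,0,0,0],[-1,0,0,-0.15,0,0,0],[-1,0,0,0,0,0,0]]}}

```text
t: 7.7
ee_pos: [538.2, -113.2, 23.9]
orientation: [0.285, 3.128, -0.0]
ft_force: [-0.3, 0.3, -2.4]
width: 47.6
grasp_force: 30.0
```

```bash
python3 - <<'E'
from h import *
near(shot('wrist'));print(get_obs()['width'])
E
```

```text
x max 69.60083302635792 n 7013
q -3.7 5.6
-3:52.3(120)  -1:53.2(151)  1:53.1(126)  3:52.8(148)  5:52.4(121)  
film top z 65.55977692647312 q at top 0.6185161039925786
47.301406520181814
```

{"api": "step_arm", "payload": {"plan": [[-1,0,0,-0.4,0,0,0],[-1,0,0,-0.7,0,0,0],[-1,0,0,-0.7,0,0,0],[-1,0,0,-0.7,0,0,0],[-1,0,-0.3,-0.5,0,0,0],[-1,-0.2,-0.5,-0.4,0,0,0],[-1,-0.3,-0.7,-0.1,0,0,0],[-1,-0.3,-0.7,0,0,0,0],[-1,-0.3,-0.7,0,0,0,0],[-1,-0.14,-0.4,0,0,0,0],[-1,0,0,0,0,0,0],[-1,0,0,0,0,0,0]]}}

```text
t: 9.25
ee_pos: [568.5, -285.5, 197.8]
orientation: [-0.284, -3.128, -0.001]
ft_force: [-0.2, 0.6, -2.9]
width: 47.5
grasp_force: 30.0
```

```bash
python3 - <<'E'
from h import *
o=get_obs();print(o['t'],o['ee_pos'],o['orientation'],o['width'])
im=shot("wrist");save(im,'w3.png');np.savez('w3.npz',W=cloud(im),rgb=im['pixels'],T=im['T']);near(im)
E
```

```text
9.25 [ 568.46630451 -285.49818074  197.78616491] [-2.84483857e-01 -3.12751398e+00 -1.40894222e-03] 47.51676139254855
x max 69.84149712910663 n 7059
q -3.8 5.4
-3:226.4(119)  -1:227.2(152)  1:226.9(141)  3:226.9(131)  5:226.5(122)  
film top z 239.62574079122535 q at top 0.5609572728078248
```

View pics/w3.png

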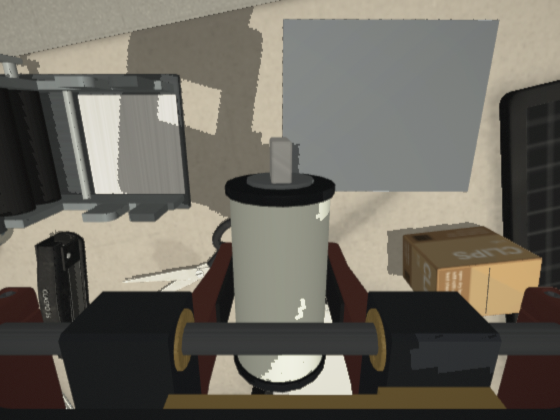

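The laminator is at the upper left, between (60,75) and (190,215). The far cheek's posts are at about (100,212) and (147,212), with the slot between them, and the near cheek lies along y≈82.

```bash
python3 - <<'E'
from h import *
d=np.load('w3.npz');W=d['W'];rgb=d['rgb']
f=(W[...,2]>78)&(W[...,2]<92);f[:,215:]=0;f[230:]=0
n,l,s,_=cv2.connectedComponentsWithStats(f.astype(np.uint8))
for k in range(1,n):
  if s[k,4]>10:
    Q=W[l==k];print(s[k],Q.min(0).round(1),Q.max(0).round(1),Q.mean(0).round(1),cv2.minAreaRect(Q[:,:2].astype(np.float32)))
cv2.imwrite('pics/w3c.png',cv2.resize(rgb[60:230,0:210,::-1],None,fx=3.5,fy=3.5,interpolation=cv2.INTER_CUBIC))
np.set_printoptions(linewidth=250)
for y in (78,82,86,206,210,214): print(y,[int(a) if a==a else -1 for a in W[y,70:190:3,2]])
E
```

```text
[  0  76  13  14 135] [ 420.  -498.9   78. ] [ 428.  -485.5   91.4] [ 424.7 -487.9   84. ] ((423.8580322265625, -492.1658935546875), (13.223896026611328, 7.977081775665283), 87.63414001464844)
[ 54  76  41  12 444] [ 427.6 -447.4   78. ] [ 440.5 -418.6   87.7] [ 434.4 -432.    84.5] ((434.0431823730469, -432.9937744140625), (28.1353759765625, 8.16436767578125), 79.57057189941406)
[108  76  34  12 381] [ 435.5 -406.7   78.1] [ 447.5 -379.2   87.8] [ 441.9 -391.    84.8] ((441.3958740234375, -392.8661193847656), (26.684494018554688, 8.110803604125977), 79.63269805908203)
[   0   91   45  133 1994] [ 429.1 -527.    78. ] [ 544.  -498.2   92. ] [ 496.3 -513.1   84.9] ((485.92364501953125, -513.0177001953125), (20.769182205200195, 115.40132904052734), 85.52812957763672)
[ 82 211  34  11 326] [ 543.6 -468.    78.1] [ 556.3 -439.9   87.2] [ 549.5 -452.9   84.1] ((550.1390991210938, -454.04058837890625), (27.799360275268555, 8.899303436279297), 79.69489288330078)
[128 211  30  11 292] [ 551.  -426.3   78. ] [ 563.6 -400.6   87.2] [ 556.8 -412.1   84.4] ((557.2979125976562, -413.8718566894531
[... 325 characters left out ...]
76, 70, 62, 56, 48, 49, 48, 43, 14, 12, 15, 14, 12, 0, 0, 0]
86 [85, 85, 86, 84, 84, 84, 83, 81, 77, 74, 67, 63, 57, 81, 84, 86, 86, 87, 85, 86, 85, 85, 85, 81, 76, 71, 62, 54, 49, 50, 48, 44, 35, 26, 16, 14, 11, 0, -1, 0]
206 [49, 49, 49, 50, 50, 50, 50, 51, 50, 60, 59, 60, 60, 59, 61, 59, 60, 61, 59, 53, 50, 48, 49, 61, 61, 60, 61, 62, 61, 60, 60, 60, 53, 50, 50, 44, 12, 13, 13, 14]
210 [49, 49, 48, 49, 50, 48, 50, 74, 74, 74, 73, 75, 73, 74, 74, 73, 72, 65, 59, 54, 74, 74, 74, 74, 74, 75, 73, 73, 73, 74, 69, 62, 54, 0, 0, 0, 0, 0, 1, 1]
214 [-1, -1, 1, 0, 85, 86, 87, 85, 85, 85, 86, 85, 85, 83, 80, 78, 73, 66, 0, -1, 84, 85, 85, 85, 87, 85, 86, 86, 84, 78, 71, 64, 0, 0, -1, 0, 0, 0, 0, 0]
```

View pics/w3c.png

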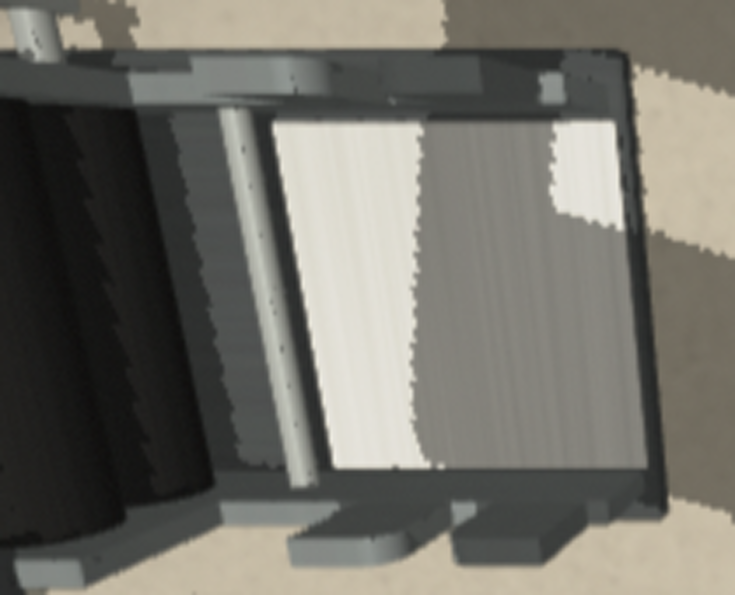

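```bash
python3 - <<'E'
from h import *
d=np.load('w3.npz');W=d['W']
a=np.radians(-10.4);u=np.array([np.cos(a),np.sin(a)]);v=np.array([-u[1],u[0]]);o=np.array([495.,-424.])
p=(W[...,:2]-o)@u;q=(W[...,:2]-o)@v;z=W[...,2]
reg=np.zeros(z.shape,bool);reg[60:225,:215]=1
for lo,hi in((-75,-45),(45,75)):
    f=reg&(p>lo)&(p<hi)&(abs(q)<55)
    t=f&(z>83.5)
    print('top p',np.percentile(p[t],[2,50,98]).round(1))
    for b in np.arange(-50,50,2.):
        k=f&(q>=b)&(q<b+2)&(z>40)
        if k.any():print('%.0f:%.0f/%.0f(%d)'%(b+1,np.percentile(z[k],95),np.percentile(z[k],10),k.sum()),end=' ')
    print()
E
```

```text
top p [-62.3 -58.5 -54.6]
-49:50/45(7) -47:50/45(5) -45:50/44(5) -43:50/45(4) -41:50/46(3) -39:51/44(7) -37:43/43(1) -35:44/44(1) -33:86/59(33) -31:87/59(32) -29:87/58(36) -27:87/69(35) -25:87/67(40) -23:87/61(34) -21:87/57(32) -19:87/58(42) -17:87/57(31) -15:87/66(39) -13:86/58(38) -11:86/63(46) -9:85/76(47) -7:82/56(179) -5:80/49(32) -3:50/44(5) -1:50/44(5) 1:49/44(4) 3:49/45(2) 5:45/45(2) 7:76/43(8) 9:84/55(20) 11:85/49(24) 13:86/67(31) 15:87/57(39) 17:87/57(31) 19:87/56(38) 21:87/68(35) 23:87/56(36) 25:87/56(39) 27:87/68(31) 29:88/57(38) 31:87/63(37) 33:86/53(181) 35:77/49(30) 37:51/49(22) 39:51/44(36) 41:50/42(17) 
top p [55.5 59.  63.1]
-49:51/45(19) -47:51/43(15) -45:51/44(16) -43:50/46(12) -41:51/44(12) -39:50/42(9) -37:51/42(10) -35:50/42(5) -33:86/46(28) -31:86/53(46) -29:86/49(44) -27:87/46(39) -25:87/53(38) -23:87/47(55) -21:86/53(36) -19:87/49(41) -17:86/47(44) -15:87/55(45) -13:86/49(49) -11:85/52(48) -9:84/50(49) -7:82/52(149) -5:78/48(40) -3:50/45(16) -1:51/43(12) 1:50/42(12) 3:50/45(8) 5:50/41(8) 7:76/47(13) 9:83/46(37) 11:85/49(35) 13:86/53(43) 15:86/47(41) 17:87/50(45) 19:87/53(42) 21:86/50(37) 23:87/49(51) 25:87/49(41) 27:86/50(48) 29:86/50(40) 31:87/50(44) 33:86/53(135) 35:84/47(35) 37:51/45(17) 39:50/44(21) 41:49/41(17)
```

{"api": "step_arm", "payload": {"plan": [[-1,0.1,-0.3,0,0,0,0],[-1,0.16,-0.5,0,0,0,0],[-1,0.16,-0.6,0,0,0,0],[-1,0.16,-0.6,0,0,0,0],[-1,0.16,-0.5,0,0,0,0],[-1,0.1,-0.3,0,0,0,0],[-1,0.1,-0.2,0,0,0,0],[-1,0,0,0.4,0,0,0],[-1,0,0,0.6,0,0,0],[-1,0,0,0.5,0,0,0],[-1,0,0,0.26,0,0,0],[-1,0,0,0,0,0,0],[-1,0,0,0,0,0,0]]}}

```text
t: 10.92
ee_pos: [496.3, -425.8, 110.9]
orientation: [0.284, 3.128, -0.001]
ft_force: [0.6, -0.4, -2.5]
width: 47.5
grasp_force: 30.0
```

```bash
python3 - <<'E'
from h import *
o=get_obs();print(o['t'],o['ee_pos'],o['orientation'],o['width'])
M=R.from_rotvec(o['orientation']).as_matrix();print(M.T@(np.array([495.2,-424.65,110])-o['ee_pos']),np.degrees(np.arctan2(M[1,1],M[0,1])))
im=shot("wrist");save(im,'w4.png');np.savez('w4.npz',W=cloud(im),rgb=im['pixels'],T=im['T']);near(im)
E
```

```text
10.925 [ 496.31393167 -425.81723492  110.86884003] [ 2.84252157e-01  3.12766558e+00 -1.14119645e-03] 47.51368149720937
[1.30705971 0.94784084 0.86680838] 79.61406853446528
x max 73.93509316151143 n 13622
q -56.8 40.6
-57:41.9(51)  -55:41.6(53)  -53:42.2(56)  -51:31.9(65)  -49:29.5(61)  -47:38.4(54)  -45:34.2(55)  -43:41.9(59)  -41:42.2(55)  -39:32.6(57)  -37:20.7(37)  -35:14.5(43)  -33:15.0(30)  -31:63.7(80)  -29:75.6(76)  -27:68.5(86)  -25:81.5(79)  -23:72.0(88)  -21:82.6(78)  -19:68.6(83)  -17:82.6(83)  -15:69.5(83)  -13:75.3(75)  -11:82.1(88)  -9:68.6(76)  -7:81.4(80)  -5:14.8(47)  -3:132.5(116)  -1:139.7(187)  1:139.7(182)  3:139.5(184)  5:139.3(143)  7:14.5(39)  9:68.2(74)  11:75.9(90)  13:75.7(73)  15:75.7(93)  17:75.9(78)  19:75.0(81)  21:82.7(81)  23:68.4(88)  25:76.1(81)  27:76.2(88)  29:76.4(78)  31:81.8(80)  33:77.0(82)  35:51.3(61)  37:14.4(33)  39:15.2(39)  41:14.3(35)  
film top z 153.581105742163 q at top 0.9763722692977871
```

View pics/w4.png

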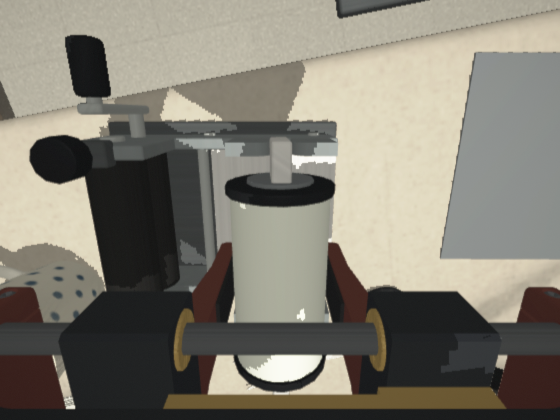

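The blade at (281,155) hangs directly over the near slot, with the cheek teeth on either side at y≈145.

```bash
python3 - <<'E'
from h import *
o=get_obs();M=R.from_rotvec(o['orientation']).as_matrix();W=np.load('w4.npz')['W']
L=(W-o['ee_pos'])@M;z=W[...,2]
f=(z>62)&(z<90)&(L[...,0]>45)&(L[...,0]<80)&(abs(L[...,1])<50);f[260:]=0
print('top x',np.percentile(L[f&(z>83)][:,0],[2,50,98]))
for lo,hi in((62,70),(70,78),(83.5,90)):
    q=L[f&(z>lo)&(z<hi)][:,1];a=q[q<1];b=q[q>=1]
    print(lo,[np.percentile(x,[1,99]).round(1).tolist() for x in(a,b)])
b=(z>130)&(z<145)&(L[...,0]>56)&(L[...,0]<72)&(abs(L[...,1])<20);print('blade',np.percentile(L[b][:,1],[2,98]),L[b][:,0].max())
E
```

```text
top x [56.23462815 60.29948888 63.97696588]
62 [[-31.5, -6.1], [8.3, 34.4]]
70 [[-31.0, -5.9], [8.6, 34.3]]
83.5 [[-31.6, -8.4], [10.8, 35.1]]
blade [-3.44322672  5.72669605] 69.81208990902566
```

{"api": "step_arm", "payload": {"plan": [[-1,0.03,0.006,0,0,0,0],[-1,0,0,0.2,0,0,0],[-1,0,0,0.2,0,0,0],[-1,0,0,0.2,0,0,0],[-1,0,0,0.2,0,0,0],[-1,0,0,0.15,0,0,0],[-1,0,0,0.1,0,0,0],[-1,0,0,0.1,0,0,0],[-1,0,0,0,0,0,0]]}}

```text
t: 12.1
ee_pos: [494.1, -424.9, 52.4]
orientation: [-0.285, -3.128, -0.0]
ft_force: [0.2, -0.5, -2.8]
width: 47.4
grasp_force: 30.0
```

{"api": "step_arm", "payload": {"plan": [[-1,0,0,0.05,0,0,0],[-1,0,0,0.04,0,0,0],[-1,0,0,0.03,0,0,0],[-1,0,0,0.02,0,0,0],[-1,0,0,0,0,0,0]]}}

```text
t: 12.72
ee_pos: [494.2, -425.0, 45.6]
orientation: [-0.285, -3.129, -0.0]
ft_force: [-0.1, 0.2, -2.7]
width: 47.7
grasp_force: 30.0
```

{"api": "step_arm", "payload": {"plan": [[-1,0,0,0.02,0,0,0],[-1,0,0,0.02,0,0,0],[-1,0,0,0,0,0,0]]}}

```text
t: 13.1
ee_pos: [494.4, -425.2, 44.8]
orientation: [0.285, 3.128, -0.0]
ft_force: [-1.9, 1.7, 6.2]
width: 47.3
grasp_force: 30.0
```

{"api": "step_arm", "payload": {"plan": [[0.2,0,0,0,0,0,0],[0.3,0,0,0,0,0,0],[0.35,0,0,0,0,0,0],[0.35,0,0,0,0,0,0],[0.35,0,0,-0.1,0,0,0],[0.35,0,0,-0.2,0,0,0],[0.35,0,0,-0.5,0,0,0],[0.35,0,0,-0.7,0,0,0],[0.35,0,0,-0.7,0,0,0],[0.35,0,0,-0.7,0,0,0],[0.35,0,0,-0.7,0,0,0],[0.35,0,0,0,0,0,0]]}}

```text
t: 14.6
ee_pos: [495.7, -426.4, 227.8]
orientation: [0.284, 3.123, -0.006]
ft_force: [-0.3, -0.1, -0.8]
width: 59.5
grasp_force: 0.0
```

```bash
python3 - <<'E'
from h import *
im=shot("wrist");save(im,'w5.png');W=cloud(im);o=get_obs();print(o['ee_pos'],o['width'])
a=np.radians(-10.4);u=np.array([np.cos(a),np.sin(a)]);v=np.array([-u[1],u[0]]);c=np.array([495.3,-424.1])
p=(W[...,:2]-c)@u;q=(W[...,:2]-c)@v;z=W[...,2]
f=(abs(p)<48)&(abs(q)<30)&(z>60)&(z<100);print('top z',np.percentile(z[f],98),'q',q[f&(z>83)].mean(),'p',p[f].min(),p[f].max())
for s in(-1,1):
    b=(s*p>64)&(s*p<72)&(abs(q)<11)&(z>55)&(z<95)
    if b.any():print(s,b.sum(),'z',np.percentile(z[b],[5,50,95]),'q',np.percentile(q[b],[2,98]),(s*p[b]).max())
E
```

```text
[ 494.80288159 -425.50955373  225.54636901] 59.157491065359096
top z 87.11156093640682 q -1.0908119722868248 p -47.92170087287738 47.99373328269133
-1 61 z [71.26455896 73.46567551 75.08864103] q [-5.39330013  2.48712259] 70.3985299213978
1 37 z [72.8369415  73.75434187 74.74123065] q [-4.67366027  4.90326202] 69.36732717166859
```

View pics/w5.png

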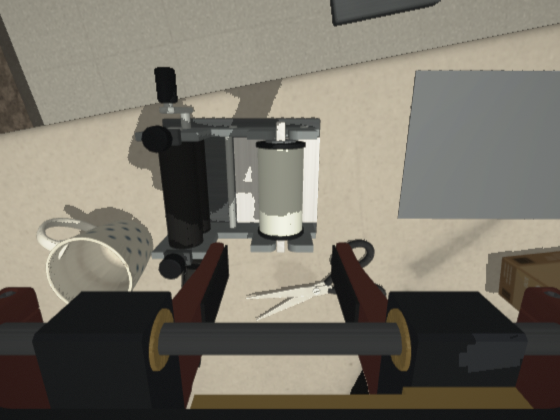

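The spool rests in both slots. Its blade tops are at z≈74 at both ends (centre 62), it is centred along and across the saddle line, and the gripper is clear above it.

```bash
python3 -c "
from workcell import ctrl;print(ctrl.close_job())"
```

```text
the job is handed in; nothing more can be done
None
```

The spool was rolled upright on the mat, lowered into both saddle slots and released; I handed the job in at about 15 s and got no verdict back, but the last wrist picture shows it seated, with the blade tops at 74 mm at both ends.

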